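Flip the reorder flag of the empty parts bin

ROBOT

A 6-joint arm with a two-finger parallel gripper is mounted at the origin on the work surface. World frame = base frame: x ahead of the robot, y to its left, z up, the work surface at z = 0. Lengths are in m, angles in rad, forces in N, time in s.
With the tool pointing down it reaches from about 0.375 to 0.9 m from the base axis. Payload 3.1 kg.
Tool frame: the origin (TCP) lies on the centre line of the jaws, within the pads' length; the fingertips stand 11 mm ahead of it and the grasp point (between the pads) lies 8 mm behind it; x points along the fingers, y is the direction in which the jaws open and shut, and the axes are right-handed (so a half turn about x gives the same grasp; the last joint's range is limited). The gripper opens to 87 mm and grips with 3 to 60 N. Pads are 19 mm wide; open, the fingers measure 117 mm over their backs; the gripper's body (75 mm by 190 mm) begins 51 mm behind the grasp point.
Start: joints at [1.058, 0.527, 1.433, -0, 1.181, -0.178], TCP at [0.205, 0.59, 0.234] pointing down, gripper open.
Joint ranges: [-3.08, 3.08], [-0.75, 2.2], [0.22, 2.44], [-1.43, 4.57], [0, 2.65], [-2.85, 2.85]. Speed limits (rad/s): [2.79, 2.79, 3.14, 3.14, 3.14, 3.14].

INTERFACE

Orientations are given as a unit quaternion [x, y, z, w].
In Python, from rig import robot, camera, camera_info gives the robot as it stands.
- The arm moves only by the shell command python3 -m inch 'ROWS' [FORCE]. ROWS is JSON, a list that holds one entry, the list of rows, each a list of 5 numbers: the shift along the tool's x, y, z in cm, then the turn about the tool's x in rad, then the opening, from 0 (shut) to 1 (fully open). A call has 1 to 8 rows; each row shifts and turns the pose as measured when the row begins, along the tool's axes as they then stand; what a row does not reach is not made up. A row lasts 1/12 s, in which the tool goes at most 41.7 mm and 7.16 degrees, less where a joint would pass 70% of its speed; a pose out of reach is approached as far as the arm can. A call with a gripper value outside its range is refused whole. The fingers move at their own pace and stop on an object; FORCE is the grip in N (left out, the last holds). Time passes only in rows, so rows that do not move let the fingers close. It gives the time, the measured TCP pose, the force and the opening at its end, in the units of the state.
- robot.get_obs(): the state, without advancing time (a new reading comes with each control period).
- camera(name): name is "side" or "top"; returns the picture (400x640x3 uint8, red, green, blue); there is no depth.
- camera_info(name): a dict with "camera_matrix" (3x3 intrinsics, pixels), "rvec" (rotation vector, rad) and "tvec" (3), from world to camera coordinates, as OpenCV has them. Camera axes: x right, y down, z forward; pixel columns grow to the right and rows downward; lengths in m; the calibration is good to about 2 mm. A picture is of the moment at which its call begins. camera_info takes no time and is no camera call.
- robot.hand_in(): hands the job in, once; it reports no verdict.
The state is a dict: "time": time; "q": joint angles; "joint_velocities": joint speeds; "joint_torque": joint torques, N m; "position": TCP position; "tool_rot": TCP orientation; "ft_force": force on the tool from outside, world axes, zero at the start; "moment": the same for the moment, N m; "grip_width": finger opening in m.
Only numpy, scipy, OpenCV 4.12 (cv2) and the standard library are available. Lean on these libraries where they do the work, as an engineer would, in place of code of your own. Each camera call takes 0.05 s, during which the arm holds its last target. There are 200 camera calls.

TASK

One of the three green bins on the rack has run empty: with a fingertip, push the hinged steel flag above that bin right over its pin to the side away from the bins, as far as it will go, so that its white card shows, and leave it there. Only push it lightly, never pinch it; leave the other two flags, the parts in the bins and everything on the bench as they are.

Things in the scene. Friction and masses are not known exactly. Their poses are not given: they have to be found in the camera images.
- rack: blue louvred steel bin rack, fixed: a thin upright panel 526 mm long (y) with its top at 164 mm, its two feet reaching 100 mm behind it. Origin on the bench under the middle of the panel; -x is its front (bin side, towards the robot), +x its rear, z up. Three bin places lie 165 mm apart along its y
- bin_out: the EMPTY bin: green open-fronted picking bin hung on the rack's front, fixed, 105 mm wide (y), from 14 to 164 mm in front of the panel; rim 93 mm above the bench at the rear, 54 mm at the front. Carries its own hinge bracket and flag on top of the rack. Origin on the bench under the panel, axes as the rack's. Its place among the three varies
- flag_out (a joint): hinge angle (rad) of the steel flag of the empty bin: 0 = stowed, sloping 45 deg up from the pin towards the front (bare face up), 0.79 = upright, 3.14 = hanging over the rear, 45 deg down from the pin, white card face up. Firm stops at 0 and 3.14; starts between 0 and 0.25. Stiff hinge: the flag stays at any angle it is left at; about 1 N at its edge turns it
- hinge_out (a point): middle of the hinge pin of the flag of the empty bin, 185 mm above the bench, straight above the panel; the pin runs along the bin's y, parallel to the panel. The bracket's two cheeks, 86 mm apart over all and 16 mm deep, reach 7 mm above the pin
- flag_out_edge (a point): middle of the free edge of the flag of the empty bin; turns with it. Flag: flat steel plate 3 mm thick (6 mm bead along the free edge), 70 mm wide along the pin, reaching 68 mm out from the pin. At the start the edge is about 48 mm in front of the pin and 48 mm above it, and the card is on the face towards the robot, underneath
- bin_pumps: the bin that holds two pumps: green open-fronted picking bin hung on the rack's front, fixed, 105 mm wide (y), from 14 to 164 mm in front of the panel; rim 93 mm above the bench at the rear, 54 mm at the front. Carries its own hinge bracket and flag on top of the rack. Origin on the bench under the panel, axes as the rack's. Its place among the three varies
- flag_pumps (a joint): hinge angle (rad) of the steel flag of the pump bin: 0 = stowed, sloping 45 deg up from the pin towards the front (bare face up), 0.79 = upright, 3.14 = hanging over the rear, 45 deg down from the pin, white card face up. Firm stops at 0 and 3.14; starts between 0 and 0.25. Stiff hinge: the flag stays at any angle it is left at; about 1 N at its edge turns it
- hinge_pumps (a point): middle of the hinge pin of the flag of the pump bin, 185 mm above the bench, straight above the panel; the pin runs along the bin's y, parallel to the panel. The bracket's two cheeks, 86 mm apart over all and 16 mm deep, reach 7 mm above the pin
- flag_pumps_edge (a point): middle of the free edge of the flag of the pump bin; turns with it. Flag: flat steel plate 3 mm thick (6 mm bead along the free edge), 70 mm wide along the pin, reaching 68 mm out from the pin. At the start the edge is about 48 mm in front of the pin and 48 mm above it, and the card is on the face towards the robot, underneath
- bin_valves: the bin that holds one valve: green open-fronted picking bin hung on the rack's front, fixed, 105 mm wide (y), from 14 to 164 mm in front of the panel; rim 93 mm above the bench at the rear, 54 mm at the front. Carries its own hinge bracket and flag on top of the rack. Origin on the bench under the panel, axes as the rack's. Its place among the three varies
- flag_valves (a joint): hinge angle (rad) of the steel flag of the valve bin: 0 = stowed, sloping 45 deg up from the pin towards the front (bare face up), 0.79 = upright, 3.14 = hanging over the rear, 45 deg down from the pin, white card face up. Firm stops at 0 and 3.14; starts between 0 and 0.25. Stiff hinge: the flag stays at any angle it is left at; about 1 N at its edge turns it
- hinge_valves (a point): middle of the hinge pin of the flag of the valve bin, 185 mm above the bench, straight above the panel; the pin runs along the bin's y, parallel to the panel. The bracket's two cheeks, 86 mm apart over all and 16 mm deep, reach 7 mm above the pin
- flag_valves_edge (a point): middle of the free edge of the flag of the valve bin; turns with it. Flag: flat steel plate 3 mm thick (6 mm bead along the free edge), 70 mm wide along the pin, reaching 68 mm out from the pin. At the start the edge is about 48 mm in front of the pin and 48 mm above it, and the card is on the face towards the robot, underneath
- pump_a_c (a point): one of two small electric pumps lying in bin_pumps, about 85 x 34 x 42 mm; point at its middle
- pump_b_c (a point): the other pump in bin_pumps; point at its middle
- valve_a_c (a point): the last solenoid valve in bin_valves, brass body under a black coil, about 66 x 30 x 49 mm; point at its middle
- valve_old_c (a point): a used solenoid valve standing on the bench behind the rack, same size; point at its middle
- oiler: orange oil bottle, 38 mm across, 95 mm tall, standing on the bench between two bins; origin under its base
- beaker: white plastic beaker, 84 mm across, 100 mm tall, on the bench behind the rack; origin under its base
- sprayer: white spray bottle, 84 mm across, 222 mm tall, on the bench beyond one end of the rack; origin under its base
- jar: clear jar with black cap, 60 mm across, 70 mm tall, beyond the other end of the rack; origin under its base
- screwdriver: screwdriver 190 mm long lying on the bench between two bins; origin on its underside
- wrench: wrench 150 mm long lying on the bench behind the rack; origin on its underside

How it is judged:
At the end, for the whole second after the job is handed in: The empty bin's flag rests on or within 0.15 rad of its rear stop (joint above 2.99 rad) and is at rest; the edges of the other two flags are within 15 mm of where they began (value of joint flag_out above 2.99 rad and velocity of joint flag_out between -0.1 and 0.1 rad/s and distance of each of flag_pumps_edge, flag_valves_edge from where it was at the start of the episode below 0.015 m); the robot touches nothing.
It fails at once if the flag of another bin is moved by more than 15 mm at its edge (distance of any of flag_pumps_edge, flag_valves_edge from where it was at the start of the episode above 0.015 m).
It fails at once if a part in a bin, or the old valve, is moved or lifted by more than 20 mm (distance of any of pump_a_c, pump_b_c, valve_a_c, valve_old_c from where it was at the start of the episode above 0.02 m).
It fails at once if a thing on the bench is moved or lifted by more than 20 mm (distance of any of oiler, beaker, sprayer, jar, screwdriver, wrench from where it was at the start of the episode above 0.02 m).
It fails at once if the flag or its bin is pinched or pressed with more than 28 N by the fingers (contact force between the fingers and bin_out above 28 N).
It also fails if it takes over 40 s, if anything falls off the work surface, if the arm or the gripper's body presses on something with over 40 N, if the wrist force passes 120 N, or if a joint passes its speed limit or range.

## Working session

There is one attempt and no reset: what is moved stays moved. The work goes in short steps, Python scripts to look and compute and a shell command to move; the robot and the scene stay as the last step left them, time stands still between calls to the robot, and variables do not carry over. Pictures are saved under pics/ and viewed, about 8 in all and at most 12, crops included, and the job is handed in when it is done.

```bash
ls; mkdir -p pics; python3 - <<'E'
from rig import robot,camera,camera_info
import cv2
for n in("side","top"):
    cv2.imwrite(f"pics/{n}0.png",camera(n)[:,:,::-1])
    i=camera_info(n);print(n,i)
print(robot.get_obs())
E
```

```text
pics
side {'camera_matrix': array([[385.43465968,   0.        , 313.88577445],
       [  0.        , 385.43465968, 195.04429867],
       [  0.        ,   0.        ,   1.        ]]), 'rvec': array([ 0.25888694, -2.69469452,  1.41517957]), 'tvec': array([0.59804103, 0.18075593, 0.95599832])}
top {'camera_matrix': array([[413.5911187 ,   0.        , 323.45198326],
       [  0.        , 413.5911187 , 201.9570657 ],
       [  0.        ,   0.        ,   1.        ]]), 'rvec': array([ 2.11524128, -2.13644577,  0.18887538]), 'tvec': array([0.00776275, 0.62557363, 1.0177144 ])}
{'time': 0.1, 'q': array([ 1.05848251e+00,  5.28357000e-01,  1.43377097e+00, -2.79266164e-06,
        1.18138125e+00, -1.78444406e-01]), 'joint_velocities': array([-0.00044401, -0.00121262, -0.00332365, -0.00122553, -0.00032262,
       -0.00134198]), 'joint_torque': array([-1.16255455e-04, -4.40984952e+01, -1.77149677e+01,  6.35221903e-02,
        5.34426305e-02, -2.67392141e-05]), 'position': array([0.20443921, 0.58995064, 0.23268043]), 'tool_rot': array([ 0.11685485,  0.69750539, -0.11813066,  0.69704829]), 'ft_force': array([-0.61792026, -0.88071302, -0.27880813]), 'moment': array([0.01098034, 0.02600618, 0.02472596]), 'grip_width': 0.0867092723382258}
```

View pics/side0.png

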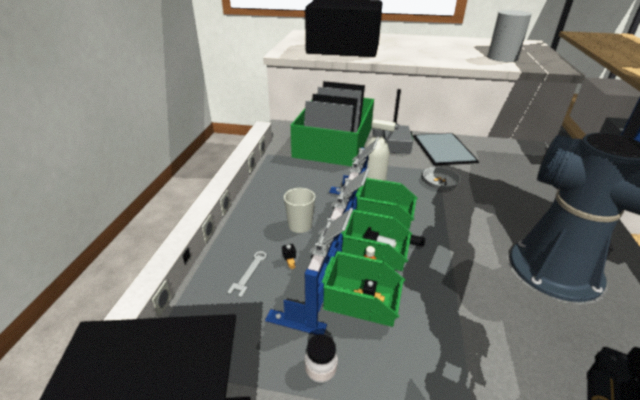

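View pics/top0.png

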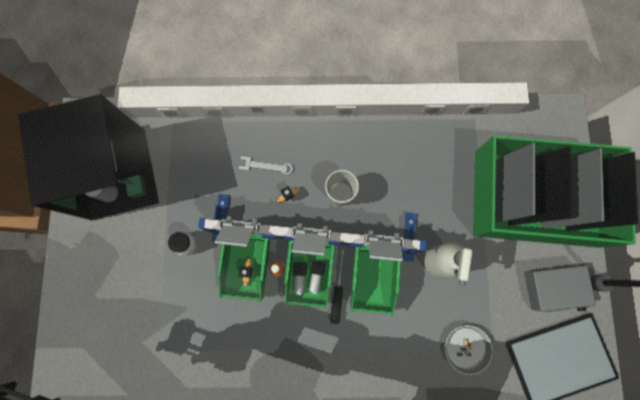

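The top view shows the empty bin at right, about (375,280), with its flag near (385,245). The valve bin is at left, the pump bin in the middle, and the sprayer is beyond the right end at (450,262). I'll enlarge that area.

```bash
cat > h.py <<'E'
from rig import robot,camera,camera_info
import cv2,numpy as np
from scipy.spatial.transform import Rotation as R
def w(n,u,v,z):
    i=camera_info(n);M=cv2.Rodrigues(i["rvec"])[0];K=i["camera_matrix"]
    d=M.T@np.linalg.inv(K)@[u,v,1];c=-M.T@i["tvec"]
    return c+d*(z-c[2])/d[2]
def px(n,P):
    i=camera_info(n);return cv2.projectPoints(np.array(P,float).reshape(-1,1,3),i["rvec"],i["tvec"],i["camera_matrix"],None)[0].reshape(-1,2)
E
python3 - <<'E'
from h import *
a=cv2.imread("pics/top0.png")[195:325,190:480];b=cv2.imread("pics/side0.png")[130:340,260:420]
cv2.imwrite("pics/topc.png",cv2.resize(a,None,fx=2.75,fy=2.75,interpolation=3))
print(w("top",203,224,.164),w("top",425,245,.164))
E
```

```text
[0.55709912 0.28041566 0.164     ] [ 0.5035763  -0.23000773  0.164     ]
```

View pics/topc.png

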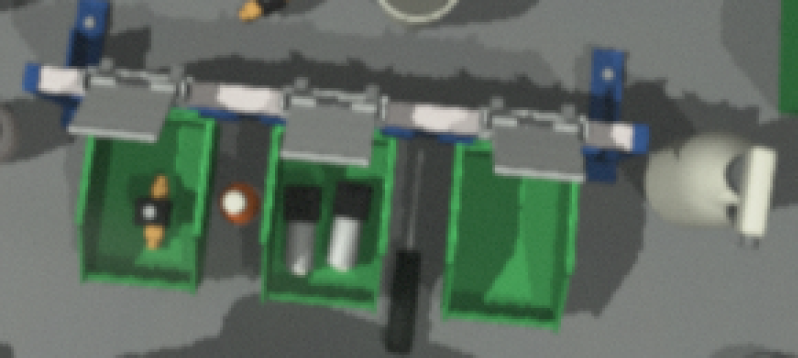

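```bash
cat >> h.py <<'E'
L=w("top",199.5,223,.164);Rr=w("top",425.6,245.2,.164)
ey=(L-Rr)/np.linalg.norm(L-Rr);ex=np.array([ey[1],-ey[0],0])
H=(L+Rr)/2-.165*ey;H[2]=.185
def state():
    o=robot.get_obs();p=np.array(o["position"]);T=R.from_quat(o["tool_rot"]).as_matrix()
    d=p-H;tx=T@[1,0,0];ty=T@[0,1,0]
    print("t%.2f pos"%o["time"],p.round(4),"rack xyz mm",np.round([d@ex*1e3,d@ey*1e3,d[2]*1e3],1),"F",np.round(o["ft_force"],1),"grip",round(o["grip_width"],3))
    print("toolx",tx.round(3),"tooly",ty.round(3),"toolz",(T@[0,0,1]).round(3),"q",np.round(o["q"],2))
    a=np.arctan2(np.cross(ty,ex)@tx,ty@ex);print("turn about tool x for y||ex:",round(a,3))
def go(x,y,z): # target in rack/hinge frame mm -> tool cm
    o=robot.get_obs();T=R.from_quat(o["tool_rot"]).as_matrix()
    t=H+ex*x/1e3+ey*y/1e3+[0,0,z/1e3];print("to",(x,y,z),"tool cm",(T.T@(t-o["position"])*100).round(2))
E
python3 - <<'E'
from h import *
print(L,Rr,np.linalg.norm(L-Rr),"H",H,ex,ey)
for a in (0,.12,.25):
  f=np.pi/4+a
  print(a,px("top",[H+ey*s-ex*.068*np.cos(f)+[0,0,.068*np.sin(f)] for s in(.035,-.035)]).round(1).tolist())
print(w("top",446,260,.2),w("top",460,262,.22))
state();go(-90,0,180);go(-90,0,40)
E
```

```text
[0.55951183 0.2886229  0.164     ] [ 0.50310657 -0.23135438  0.164     ] 0.523027659446781 H [ 0.51351499 -0.13540344  0.185     ] [ 0.99416786 -0.10784374  0.        ] [0.10784374 0.99416786 0.        ]
0 [[369.8, 259.3], [403.0, 262.6]]
0.12 [[370.3, 256.3], [403.6, 259.6]]
0.25 [[370.8, 252.7], [404.3, 256.0]]
[ 0.46775723 -0.26542104  0.2       ] [ 0.46247686 -0.28922927  0.22      ]
t0.10 pos [0.2044 0.59   0.2327] rack xyz mm [-385.5  687.8   47.7] F [-0.6 -0.9 -0.3] grip 0.087
toolx [-0.001 -0.002 -1.   ] tooly [ 0.328  0.945 -0.002] toolz [ 0.945 -0.328 -0.   ] q [ 1.06  0.53  1.43 -0.    1.18 -0.18]
turn about tool x for y||ex: 1.345
to (-90, 0, 180) tool cm [-13.13 -60.44  44.19]
to (-90, 0, 40) tool cm [  0.87 -60.42  44.2 ]
```

```bash
python3 -m inch '[[[-4,0,0,0,0],[-4,0,0,0,0],[-4,0,0,0,0],[-1,-3,2.5,0,0],[0,-3,2.5,0,0],[0,-3,2.5,0,0],[0,-3,2.5,0,0],[0,-3,2.5,0,0]]]' 10; python3 -m inch '[[[0,-3,2.5,0,0],[0,-3,2.5,0,0],[0,-3,2.5,0,0],[0,-3,2.5,0,0],[0,-3,2.5,0,0],[0,-3,2.5,0,0],[0,-3,2.5,0,0],[0,0,0,0,0]]]'; python3 -c "
from h import *
state();go(-90,0,180)"
```

```text
time: 0.77
position: [0.2733, 0.4073, 0.3643]
tool_rot: [0.111, 0.699, -0.116, 0.697]
ft_force: [1.0, 0.0, 0.1]
grip_width: 0.0418
time: 1.43
position: [0.3749, 0.1341, 0.3645]
tool_rot: [0.11, 0.698, -0.119, 0.697]
ft_force: [-0.2, 0.9, 0.6]
grip_width: 0.0008
t1.43 pos [0.3749 0.1341 0.3645] rack xyz mm [-166.9  253.   179.5] F [-0.2  0.9  0.6] grip 0.001
toolx [-0.003 -0.011 -1.   ] tooly [ 0.32   0.947 -0.012] toolz [ 0.947 -0.32   0.001] q [ 0.07  0.05  1.76 -0.01  1.34 -1.17]
turn about tool x for y||ex: 1.353
to (-90, 0, 180) tool cm [  0.23 -23.04  12.97]
```

```bash
python3 -m inch '[[[0,-3.3,1.9,0,0],[0,-3.3,1.9,0,0],[0,-3.3,1.9,0,0],[0,-3.3,1.9,0,0],[0,-3.3,1.9,0,0],[0,-3.3,1.9,0,0],[0,-3,1.6,0,0],[0,0,0,0,0]]]'; python3 -m inch '[[[0,0,0,0.12,0],[0,0,0,0.12,0],[0,0,0,0.12,0],[0,0,0,0.12,0],[0,0,0,0.12,0],[0,0,0,0.12,0],[0,0,0,0.12,0],[0,0,0,0.12,0]]]'; python3 -m inch '[[[0,0,0,0.12,0],[0,0,0,0.12,0],[0,0,0,0.12,0],[0,0,0,0.1,0],[0,0,0,0,0]]]';  python3 -c "
from h import *
state();go(-95,0,180);go(-95,0,50)"
```

```text
time: 2.1
position: [0.4249, -0.1304, 0.3646]
tool_rot: [0.111, 0.699, -0.117, 0.697]
ft_force: [0.1, 0.1, 0.4]
grip_width: 0.0006
time: 2.77
position: [0.4228, -0.1255, 0.3607]
tool_rot: [0.432, 0.562, -0.437, 0.554]
ft_force: [0.1, -0.8, -0.2]
grip_width: 0.0006
time: 3.18
position: [0.4211, -0.1188, 0.3588]
tool_rot: [-0.551, -0.444, 0.558, -0.432]
ft_force: [0.8, 0.5, 1.1]
grip_width: 0.0007
t3.18 pos [ 0.4211 -0.1188  0.3588] rack xyz mm [-93.7   6.6 173.8] F [0.8 0.5 1.1] grip 0.001
toolx [-0.018  0.007 -1.   ] tooly [ 0.973 -0.232 -0.019] toolz [-0.232 -0.973 -0.002] q [-0.53  0.13  1.68 -0.    1.35 -0.29]
turn about tool x for y||ex: -0.126
to (-95, 0, 180) tool cm [-0.62 -0.06  0.67]
to (-95, 0, 50) tool cm [12.38  0.19  0.7 ]
```

```bash
python3 -m inch '[[[0,0,0,-0.12,0],[3,0,0.5,0,0],[3,0,0.2,0,0],[3,0,0,0,0],[2.5,0,0,0,0],[1,0,0,0,0],[0,0,0,0,0]]]';  python3 -c "
from h import *
state();go(-90,0,46)
for n in('side','top'):cv2.imwrite('pics/a'+n+'.png',camera(n)[:,:,::-1])
a=cv2.imread('pics/aside.png')[110:310,270:450];b=cv2.imread('pics/atop.png')[180:320,300:480]
cv2.imwrite('pics/a.png',np.hstack([cv2.resize(a,(400,444),interpolation=3),cv2.resize(b,(400,444*1),interpolation=3)]))
"
```

```text
time: 3.77
position: [0.4193, -0.12, 0.2307]
tool_rot: [-0.518, -0.483, 0.522, -0.474]
ft_force: [-1.4, 0.2, -0.5]
grip_width: 0.0002
t3.77 pos [ 0.4193 -0.12    0.2307] rack xyz mm [-95.3   5.2  45.7] F [-1.4  0.2 -0.5] grip 0.0
toolx [-0.013  0.006 -1.   ] tooly [ 0.996 -0.083 -0.014] toolz [-0.083 -0.996 -0.005] q [-0.53  0.28  1.88 -0.    0.99 -0.45]
turn about tool x for y||ex: 0.024
to (-90, 0, 46) tool cm [-0.04  0.52  0.53]
```

View pics/a.png

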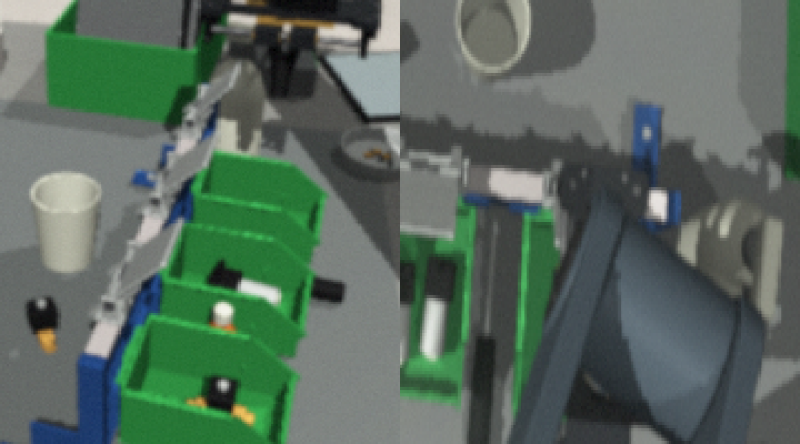

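The side view shows the closed fingers at (290,80), just in front of the empty bin's flag edge at (240,70), clear of everything. Next I push over.

```bash
python3 -m inch '[[[0,1.3,0.5,0,0],[0,1.3,0,0,0],[0,1.3,0,0,0],[0,1.3,0,0,0],[0,1.3,0,0,0],[0,1,0,0,0]]]';  python3 -c "
from h import *
state();go(60,0,48)"
```

```text
time: 4.37
position: [0.4985, -0.1315, 0.2399]
tool_rot: [-0.518, -0.481, 0.52, -0.48]
ft_force: [-0.5, -0.7, -0.4]
grip_width: 0.0004
t4.37 pos [ 0.4985 -0.1315  0.2399] rack xyz mm [-15.4   2.3  54.9] F [-0.5 -0.7 -0.4] grip 0.0
toolx [-0.003 -0.001 -1.   ] tooly [ 0.997 -0.076 -0.003] toolz [-0.076 -0.997  0.001] q [-0.47  0.37  1.7  -0.    1.08 -0.4 ]
turn about tool x for y||ex: 0.032
to (60, 0, 48) tool cm [0.66 7.53 0.46]
```

```bash
python3 -m inch '[[[0.4,1.0,0.2,0,0],[0.4,1.2,0.2,0,0],[0.4,1.2,0,0,0],[0.3,1.2,0,0,0],[0.2,1.2,0,0,0],[0.2,1.0,0,0,0],[0,0,0,0,0]]]';  python3 -c "
from h import *
state();go(60,0,48)
for n in('side','top'):cv2.imwrite('pics/b'+n+'.png',camera(n)[:,:,::-1])
a=cv2.imread('pics/bside.png')[90:240,290:440];b=cv2.imread('pics/btop.png')[180:320,300:480]
cv2.imwrite('pics/b.png',np.hstack([cv2.resize(a,(440,440),interpolation=3),cv2.resize(b,(360,440),interpolation=3)]))"
```

```text
time: 4.95
position: [0.5749, -0.1417, 0.2274]
tool_rot: [0.518, 0.478, -0.516, 0.486]
ft_force: [-0.6, 0.0, 0.0]
grip_width: 0.0003
t4.95 pos [ 0.5749 -0.1417  0.2274] rack xyz mm [61.8  0.4 42.4] F [-0.6  0.   0. ] grip 0.0
toolx [ 0.009 -0.007 -1.   ] tooly [ 0.998 -0.069  0.01 ] toolz [-0.069 -0.998  0.006] q [-0.43  0.49  1.53 -0.    1.11 -0.36]
turn about tool x for y||ex: 0.039
to (60, 0, 48) tool cm [-0.56 -0.17  0.04]
```

View pics/b.png

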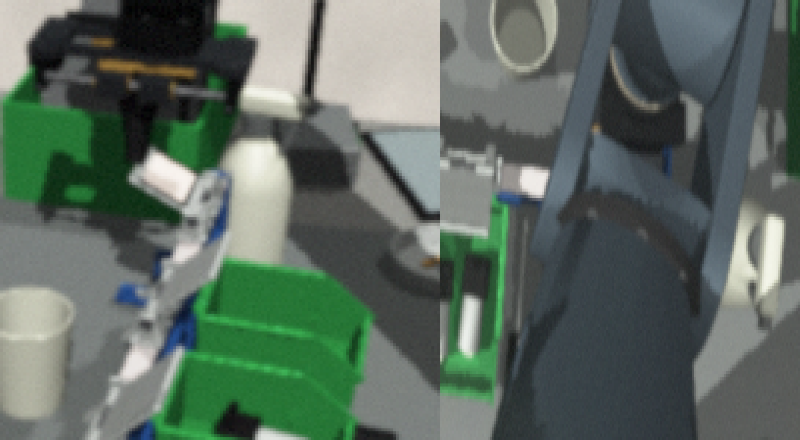

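The flag has swung past upright, card up, at (165,175) in the left crop, with the fingertip at its edge. I'll lift a little, move back over the flag and press down.

```bash
python3 -m inch '[[[-0.8,0,0,0,0],[0,-1.4,0,0,0],[1,0,0,0,0],[1,0,0,0,0],[1,0,0,0,0],[1,0,0,0,0],[0.8,0,0,0,0],[0,0,0,0,0]]]';  python3 -c "
from h import *
state();go(48,0,-19)"
```

```text
time: 5.72
position: [0.5587, -0.1408, 0.186]
tool_rot: [0.518, 0.478, -0.516, 0.487]
ft_force: [0.9, -0.3, 1.0]
grip_width: 0.0003
t5.72 pos [ 0.5587 -0.1408  0.186 ] rack xyz mm [45.5 -0.4  1. ] F [ 0.9 -0.3  1. ] grip 0.0
toolx [ 0.01  -0.007 -1.   ] tooly [ 0.998 -0.07   0.01 ] toolz [-0.07  -0.998  0.007] q [-0.44  0.52  1.61 -0.    1.   -0.37]
turn about tool x for y||ex: 0.038
to (48, 0, -19) tool cm [ 2.    0.23 -0.05]
```

```bash
python3 -m inch '[[[0.5,0.2,0,0,0],[0.5,0,0,0,0],[0.4,0,0,0,0],[0.3,0,0,0,0],[0,0,0,0,0]]]';  python3 -c "
from h import *
state()"; python3 -m inch '[[[0.2,0,0,0,0],[0.2,0,0,0,0]]]';  python3 -c "
from h import *
state()"
```

```text
time: 6.13
position: [0.5614, -0.141, 0.1657]
tool_rot: [0.518, 0.479, -0.517, 0.486]
ft_force: [0.8, 0.1, -0.1]
grip_width: 0.0006
t6.13 pos [ 0.5614 -0.141   0.1657] rack xyz mm [ 48.2  -0.5 -19.3] F [ 0.8  0.1 -0.1] grip 0.001
toolx [ 0.008 -0.007 -1.   ] tooly [ 0.998 -0.069  0.008] toolz [-0.07  -0.998  0.006] q [-0.44  0.55  1.62 -0.    0.96 -0.37]
turn about tool x for y||ex: 0.038
time: 6.3
position: [0.5619, -0.1412, 0.1618]
tool_rot: [0.518, 0.478, -0.516, 0.486]
ft_force: [0.4, 0.3, 0.0]
grip_width: 0.0005
t6.30 pos [ 0.5619 -0.1412  0.1618] rack xyz mm [ 48.7  -0.6 -23.2] F [0.4 0.3 0. ] grip 0.001
toolx [ 0.009 -0.007 -1.   ] tooly [ 0.998 -0.069  0.01 ] toolz [-0.07  -0.998  0.006] q [-0.44  0.55  1.63 -0.    0.95 -0.37]
turn about tool x for y||ex: 0.038
```

```bash
python3 -m inch '[[[0.2,0,0,0,0],[0.2,0,0,0,0]]]'; python3 -m inch '[[[0.2,0,0,0,0],[0.1,0,0,0,0]]]';  python3 -c "
from h import *
state()
for n in('side','top'):cv2.imwrite('pics/c'+n+'.png',camera(n)[:,:,::-1])
a=cv2.imread('pics/cside.png')[110:210,310:410]
cv2.imwrite('pics/c.png',cv2.resize(a,(560,560),interpolation=3))"
```

```text
time: 6.47
position: [0.5622, -0.1414, 0.1579]
tool_rot: [0.518, 0.478, -0.516, 0.487]
ft_force: [-0.1, -0.2, 0.2]
grip_width: 0.0002
time: 6.63
position: [0.5633, -0.1417, 0.1554]
tool_rot: [0.518, 0.477, -0.516, 0.487]
ft_force: [0.9, 1.5, 3.4]
grip_width: 0.0004
t6.63 pos [ 0.5633 -0.1417  0.1554] rack xyz mm [ 50.1  -0.9 -29.6] F [0.9 1.5 3.4] grip 0.0
toolx [ 0.013 -0.008 -1.   ] tooly [ 0.997 -0.07   0.013] toolz [-0.07  -0.998  0.007] q [-0.44  0.56  1.63 -0.    0.93 -0.37]
turn about tool x for y||ex: 0.038
```

View pics/c.png

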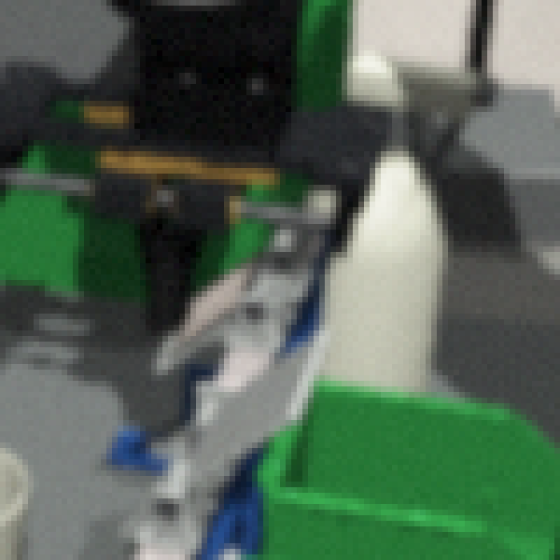

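The flag now slopes down at the rear, with its card at (215,300), and the force has risen to 3.4 N. One more small press should confirm the stop.

```bash
python3 -m inch '[[[0.15,0,0,0,0],[0.1,0,0,0,0]]]'; python3 -m inch '[[[0.1,0,0,0,0]]]'
```

```text
time: 6.9
position: [0.5646, -0.1422, 0.154]
tool_rot: [0.519, 0.476, -0.515, 0.489]
ft_force: [-0.0, 0.6, 3.3]
grip_width: 0.0005
time: 6.98
position: [0.5651, -0.1423, 0.1535]
tool_rot: [0.519, 0.475, -0.515, 0.489]
ft_force: [0.7, 0.2, 5.1]
grip_width: 0.0007
```

```bash
python3 -m inch '[[[-1,0,0,0,0],[-2,0,0,0,0],[-3,0,0,0,0],[-4,0,0,0,0],[-4,0,0,0,0],[-4,0,0,0,0],[-2,0,0,0,0],[0,0,0,0,0]]]'; python3 -m inch '[[[0,-4,0,0,0],[0,-4,0,0,0],[0,-4,0,0,0],[0,-4,0,0,0],[0,0,0,0,0]]]'; python3 -c "
from h import *
state()
for n in('side','top'):cv2.imwrite('pics/d'+n+'.png',camera(n)[:,:,::-1])
a=cv2.imread('pics/dside.png')[110:260,290:440];b=cv2.imread('pics/dtop.png')[180:320,300:480]
cv2.imwrite('pics/d.png',np.hstack([cv2.resize(a,(440,440),interpolation=3),cv2.resize(b,(360,440),interpolation=3)]))
for f in (3.14,2.99,2.8):
  p=np.pi/4+f; E=[H+ey*s-ex*.068*np.cos(p)+[0,0,.068*np.sin(p)] for s in(.035,-.035)]
  print(f,'side crop',((px('side',E)-[290,110])*440/150).round().tolist())"
```

```text
time: 7.65
position: [0.5547, -0.1382, 0.3577]
tool_rot: [-0.515, -0.484, 0.519, -0.481]
ft_force: [-0.3, -1.1, -0.1]
grip_width: 0.0003
time: 8.07
position: [0.3859, -0.1238, 0.3523]
tool_rot: [-0.512, -0.489, 0.521, -0.477]
ft_force: [0.6, 0.6, -0.0]
grip_width: 0.0005
t8.07 pos [ 0.3859 -0.1238  0.3523] rack xyz mm [-128.1   -2.2  167.3] F [ 0.6  0.6 -0. ] grip 0.0
toolx [-0.021  0.005 -1.   ] tooly [ 0.998 -0.066 -0.021] toolz [-0.066 -0.998 -0.003] q [-0.58  0.08  1.76 -0.01  1.32 -0.51]
turn about tool x for y||ex: 0.042
3.14 side crop [[138.0, 193.0], [156.0, 157.0]]
2.99 side crop [[132.0, 185.0], [150.0, 149.0]]
2.8 side crop [[125.0, 173.0], [143.0, 138.0]]
```

View pics/d.png

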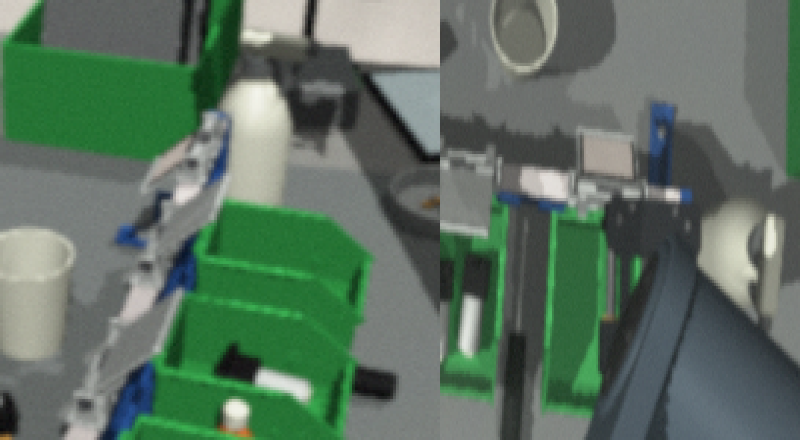

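The card shows and the near corner is at about (141,190), which fits 3.14 rather than 2.99. I'll check with an enlarged overlay before handing in.

```bash
python3 -c "
from h import *
a=cv2.imread('pics/dside.png')[140:190,325:375];a=cv2.resize(a,(600,600),interpolation=3)
b=cv2.imread('pics/dtop.png')[205:265,350:410];
for f,c in ((3.14,(0,0,255)),(2.99,(0,255,255)),(2.8,(255,0,0))):
  p=np.pi/4+f; E=[H+ey*s-ex*.068*np.cos(p)+[0,0,.068*np.sin(p)] for s in(.035,-.035)]
  q=((px('side',E)-[325,140]+.5)*12).astype(int);cv2.line(a,q[0].tolist(),q[1].tolist(),c,1)
q=((px('side',[H+ey*s for s in(.043,-.043)])-[325,140]+.5)*12).astype(int);cv2.line(a,q[0].tolist(),q[1].tolist(),(255,0,255),1)
cv2.imwrite('pics/e.png',a)"
```

```text
(no output)
```

View pics/e.png

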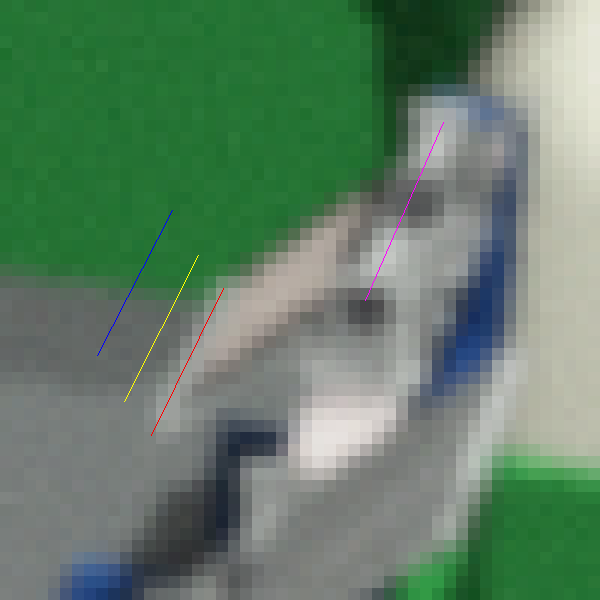

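The flag's edge bead, from (220,285) to (165,430), lies on the red 3.14 line, so the flag is at its stop.

```bash
python3 -c "
from rig import robot
print(robot.hand_in())"
```

```text
the job is handed in; nothing more can be done
None
```

The empty bin is the right-hand one as seen from the robot. I pushed its flag over its pin to the rear with the closed fingertips and pressed it down lightly. Then I raised the arm clear and handed the job in at about 8 s of robot time.

- **Flag position:** in the enlarged side view, its free edge lies on the line I projected for 3.14 rad, clear of the one for 2.99. The white card shows in both camera views.
- **Force:** the highest reading during the push was about 5 N, when the flag met its stop. I only read the force at the end of each move, not continuously.
- **Other flags and objects:** the pump bin's flag, sprayer, beaker, screwdriver and pumps looked unmoved in the last pictures. I judged this by eye and did not measure it. The final crops did not fully show the valve bin with its flag and valve, the old valve, oiler, jar or wrench, but the arm only passed well above the rack there.
- **Robot:** the tool was about 17 cm above the pin and clear of everything, with force readings at noise level.

No check failed or disagreed.

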